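# Seat the keyed rotor of a bench spinner

## Task

The rotor with the blue grip bar sits proud on its bench spinner, because its tabs are not in the keyways. Turn it on its spindle, without lifting it off, until its red tab stands over the red line and it drops fully home, then let go of it. Leave the rotor with the white grip on the other spinner as it is.

Things in the scene. Friction and masses are not known exactly. Their poses are not given: they have to be found in the camera images.
- blue_rotor: Keyed rotor, 0.15 kg: metal disc 60 mm across, 6 mm thick, on a spindle. Origin: centre of disc underside, on the axis; z up. 3 tabs, 10 mm wide, reach 42 mm from the axis, 9 mm below origin: the red one toward own -x, 2 bare ones 110 deg either side. Starts 9 mm proud of home, red tab 37-72 deg anticlockwise (from above) of the red line. Turns freely, drops by its weight when in line and let go.
- blue_grip (a point): Centre of the top of the blue rotor's grip bar, on the turning axis, 42 mm above the rotor's origin; axes as the rotor's. The blue bar stands on the disc: 50 mm long (along x), 26 mm wide (along y: squeeze it across this), 36 mm high; a 13 mm hole runs down through it, in which the 10 mm spindle stands.
- spinner: White casing under the blue rotor, 120x120 mm, top at z 42 mm, blue dial. Origin: underside centre, on worktop. Steel collar (24-40 mm from the axis, top z 54 mm) with 3 keyways 46 deg wide: one toward own -x, marked by a red line, the others 110 deg to each side; spindle top z 92 mm. Home: rotor's x along spinner's x within 10 deg, rotor's origin 54 mm above this one (63 mm at the start).
- white_rotor: Bystander: the same rotor with a white grip bar, already home on a second spinner of the same kind with a grey dial. Origin and axes as for the blue rotor. To be left alone.

How it is judged (in metres and radians):
At the end, for the whole second after the job is handed in: The blue rotor is home on its spinner: origin 50 to 57 mm above the spinner's, within 8 mm of the axis, upright within 0.1 rad, its x axis within 0.4 rad of the spinner's, at rest; the white rotor is within 15 mm of where it was (z of blue_rotor in the frame of spinner between 0.05 and 0.057 m and horizontal distance between blue_rotor and spinner below 0.008 m and angle between blue_rotor's own z axis and vertical below 0.1 rad and angle between the x axis of blue_rotor and the x axis of spinner, either way round below 0.4 rad and linear speed of blue_rotor below 0.02 m/s and distance of white_rotor from where it was at the start of the episode below 0.015 m); the robot touches nothing.
It fails at once if the blue rotor is lifted off its spindle (more than 35 mm above home) (z of blue_rotor in the frame of spinner above 0.089 m).
It fails at once if the white rotor is moved by more than 15 mm (distance of white_rotor from where it was at the start of the episode above 0.015 m).
It also fails if it takes over 32 s, if anything falls off the work surface, if the arm or the gripper's body presses on something with over 40 N, if the wrist force passes 120 N, or if a joint passes its speed limit or range.

## Robot

A 6-joint arm with a two-finger parallel gripper is mounted at the origin on a cart in front of the work surface, level with it; the furniture and walls round the work are solid. World frame = base frame: x ahead of the robot, y to its left, z up, the work surface at z = 0. Lengths are in mm, angles in rad, forces in N, time in s.
With the tool pointing down it reaches from about 275 to 750 mm from the base axis. Payload 10.2 kg.
Tool frame: the origin (TCP) lies midway between the tips of the shut fingers; the grasp point (between the pads) lies grasp_offset behind it (grasp_offset is the distance from the TCP to the grasp point, in mm); x points along the fingers, z is the direction in which the jaws open and shut, and the axes are right-handed (so a half turn about x gives the same grasp; the last joint's range is limited). The gripper opens to 85 mm and grips with 20 to 120 N. Pads are 22 mm wide; open, the fingers measure 114 mm over their backs; the gripper's body (76 mm by 85 mm) begins 54 mm behind the grasp point. The pads swing forward as they close: fully open they stand 13 mm farther back than shut.
Start: joints at [-1.546, 0.313, 1.498, -0, 1.331, -0.223], TCP at [128.754, -508.973, 231.294] pointing down, gripper open.
Joint ranges: [-2.94, 2.94], [-0.97, 2.17], [0.19, 2.56], [-1.23, 4.37], [0.02, 3.11], [-2.88, 2.88]. Speed limits (rad/s): [2.39, 2.39, 3.01, 3.14, 3.14, 3.14].

## Interface

Orientations are given as a unit quaternion [w, x, y, z].
In Python, from rig import sense, capture, calibration, finish_job, grasp_offset gives the robot as it stands.
- The arm moves only by the shell command python3 -m jog 'ROWS' [FORCE]. ROWS is JSON, a list of rows, each an object with "linear": the shift along the tool's x, y, z scaled (see below), a list of three; "rotation": the turn, a rotation vector about the tool's x, y, z scaled (see below), a list of three; "grip": the finger opening in mm, from 0 to 85.4. A call has 1 to 20 rows; each row is the pose to reach, as a shift and turn from the pose measured when the call began, along the tool's axes at that moment; what a row does not reach only later rows make up. The controller multiplies each number of a shift by 0.3 m and each number of a turn by 0.5 rad. A row lasts 1/12 s, in which the tool goes at most 41.7 mm and 7.16 degrees, less where a joint would pass 70% of its speed; a pose out of reach is approached as far as the arm can. A call with a number of a shift or a turn outside -1 to 1 is refused whole. A call with a gripper value outside its range is refused whole. The fingers move at their own pace and stop on an object; FORCE is the grip in N (left out, the last holds). Time passes only in rows, so rows that repeat a pose let the fingers close. It gives the time, the measured TCP pose, the force and the opening at its end, in the units of the state.
- sense(): the state, without advancing time (a new reading comes with each control period).
- capture(name): name is "side" or "top" or "wrist"; returns (picture, depth): 420x560x3 uint8, red, green, blue; 420x560 float32, mm along the optical axis (not along the pixel's ray), 0 where there is no reading.
- calibration(name): a dict with "intrinsics" (3x3 intrinsics, pixels), "world_from_camera" (4x4, takes a point from camera to world coordinates). Camera axes: x right, y up, looking along -z (the intrinsics and any distortion apply to the point x, -y, -z); pixel columns grow to the right and rows downward; lengths in mm; the calibration is good to about 2 mm. A picture is of the moment at which its call begins: read the wrist's pose just before it. calibration takes no time and is no camera call; for the wrist camera it gives the pose at the moment of the call.
- finish_job(): hands the job in, once; it reports no verdict.
The state is a dict: "time_s": time; "joints": joint angles; "dq": joint speeds; "tau": joint torques, N m; "eef_pos": TCP position; "ee_rot": TCP orientation; "force": force on the tool from outside, world axes, zero at the start; "wrist_torque": the same for the moment, N m; "grip_width": opening from 0.0 (shut) to 1.0 (fully open).
Only numpy, scipy, OpenCV 4.12 (cv2) and the standard library are available. Lean on these libraries where they do the work, as an engineer would, in place of code of your own. Each camera call takes 0.05 s, during which the arm holds its last target.

## Working session

There is one attempt and no reset: what is moved stays moved. The work goes in short steps, Python scripts to look and compute and a shell command to move; the robot and the scene stay as the last step left them, time stands still between calls to the robot, and variables do not carry over. Pictures are saved under pics/ and viewed, and the job is handed in when it is done.

```bash
ls; mkdir -p pics; python3 - <<'E'
from rig import *
import cv2, numpy as np
s=sense(); print(s, grasp_offset)
for n in ["top","side"]:
    p,d=capture(n); cv2.imwrite(f"pics/{n}0.png",p[:,:,::-1]); np.savez(f"pics/{n}0.npz",p=p,d=d,**calibration(n)); print(calibration(n))
E
```

```text
pics
{'time_s': 0.0, 'joints': array([-1.54637339e+00,  3.13430385e-01,  1.49844938e+00,  5.31972593e-06,
        1.33097888e+00, -2.23405317e-01]), 'dq': array([-4.10925070e-04, -5.29070591e-04, -2.57136061e-03, -7.97804304e-05,
       -2.13742520e-03,  5.39485705e-04]), 'tau': array([-2.79606156e-04, -4.12271976e+01, -2.59740186e+01, -2.07291641e-04,
        4.17282747e-03,  1.02894086e-05]), 'eef_pos': array([ 128.76243535, -508.70013692,  230.74047822]), 'ee_rot': array([ 0.55768239,  0.4347154 ,  0.55824656, -0.43402034]), 'force': array([ 0.44596803, -0.33963525,  0.14385533]), 'wrist_torque': array([-0.03659509, -0.01421292, -0.0677736 ]), 'grip_width': 0.999245169909725} 18.700000000000003
{'intrinsics': array([[380.66145457,   0.        , 272.60180125],
       [  0.        , 380.66145457, 207.8088366 ],
       [  0.        ,   0.        ,   1.        ]]), 'world_from_camera': array([[-7.97141229e-03,  9.86629888e-01, -1.62781821e-01,
         3.82942711e+02],
       [-9.99967087e-01, -8.11099433e-03, -1.92893114e-04,
         7.06893296e+00],
       [-1.51063654e-03,  1.62774926e-01,  9.86662071e-01,
         9.30919954e+02],
       [ 0.00000000e+00,  0.00000000e+00,  0.00000000e+00,
         1.00000000e+00]])}
{'intrinsics': array([[515.31250346,   0.        , 274.58504154],
       [  0.        , 515.31250346, 207.41807756],
       [  0.        ,   0.        ,   1.        ]]), 'world_from_camera': array([[ 9.24632586e-01,  1.75016815e-01, -3.38265717e-01,
         2.03620780e+02],
       [-3.80792549e-01,  4.08067053e-01, -8.29745934e-01,
        -8.01503768e+02],
       [-7.18439600e-03,  8.96019193e-01,  4.43957194e-01,
         5.08992587e+02],
       [ 0.00000000e+00,  0.00000000e+00,  0.00000000e+00,
         1.00000000e+00]])}
```

View pics/top0.png

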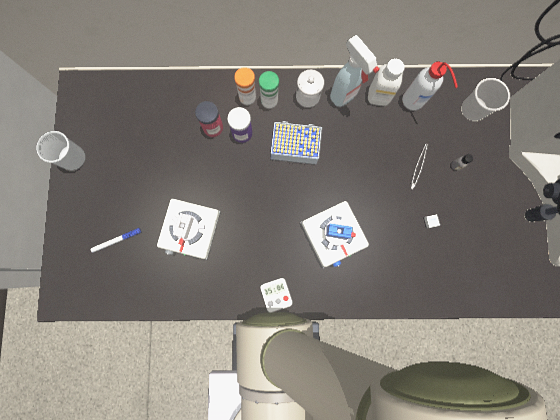

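View pics/side0.png

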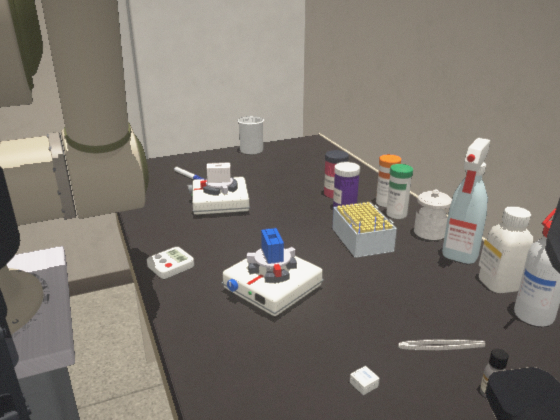

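The top view shows the blue bar at about (340,232), its red tab at (352,236) and the red line at (344,250). The white rotor is at (187,228). Next I measure these.

```bash
cat > h.py <<'E'
import numpy as np, cv2
def ray(K,T,uv,z):
    uv=np.atleast_2d(uv).astype(float)
    d=np.c_[(uv[:,0]-K[0,2])/K[0,0],-(uv[:,1]-K[1,2])/K[1,1],-np.ones(len(uv))]@T[:3,:3].T
    o=T[:3,3]; return o+d*((z-o[2])/d[:,2])[:,None]
E
python3 - <<'E'
from h import *
for n,(x0,y0,x1,y1) in {"top":(295,195,380,275),"side":(215,220,330,315)}.items():
    f=np.load(f"pics/{n}0.npz"); p=f['p'];K=f['intrinsics'];T=f['world_from_camera']
    c=p[y0:y1,x0:x1]; cv2.imwrite(f"pics/{n}0c.png",cv2.resize(c[:,:,::-1],None,fx=6,fy=6,interpolation=cv2.INTER_CUBIC) if n=="top" else cv2.resize(c[:,:,::-1],None,fx=6,fy=6,interpolation=cv2.INTER_CUBIC))
    h=cv2.cvtColor(p,cv2.COLOR_RGB2HSV); m=np.zeros(h.shape[:2],bool); m[y0:y1,x0:x1]=1
    red=m&((h[...,0]<8)|(h[...,0]>172))&(h[...,1]>130)&(h[...,2]>80)
    blue=m&(abs(h[...,0].astype(int)-112)<12)&(h[...,1]>120)
    for nm,mm,z in [("red",red,60),("blue",blue,105)]:
        k,l,st,ce=cv2.connectedComponentsWithStats(mm.astype(np.uint8))
        for i in range(1,k):
            if st[i,4]>5: print(n,nm,st[i],ce[i],ray(K,T,ce[i],z)[0].round(1), "depth", np.median(f['d'][l==i]))
E
```

```text
top red [352 233   3   4  10] [353.1 234.4] [ 463.4 -176.7   60. ] depth 863.4094
top red [343 249   4   6   9] [344.66666667 251.33333333] [ 424.9 -155.9   60. ] depth 883.2778
top blue [329 224  23   6  54] [339.46296296 226.7037037 ] [ 476.2 -138.2  105. ] depth 830.92834
top blue [328 231  23   7  63] [339.6984127  234.19047619] [ 459.9 -138.1  105. ] depth 828.8366
top blue [333 261   8   5  25] [336.8  263.24] [ 397.5 -129.6  105. ] depth 882.7604
side red [274 264   7  13  77] [277.1038961  270.05194805] [ 464.7 -169.5   60. ] depth 801.86127
side red [248 275  14   9  36] [254.58333333 279.25      ] [ 423.1 -179.5   60. ] depth 818.57874
side blue [261 228  23  35 609] [272.16420361 244.59770115] [ 458.8 -164.3  105. ] depth 808.5924
side blue [228 279  10  12  70] [232.88571429 284.75714286] [ 369.4 -242.7  105. ] depth 819.95593
```

View pics/top0c.png

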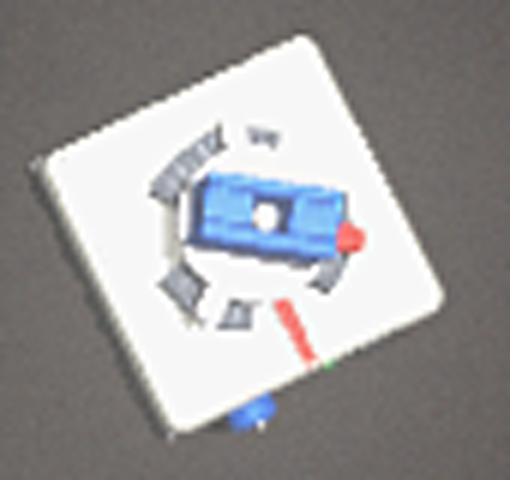

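View pics/side0c.png

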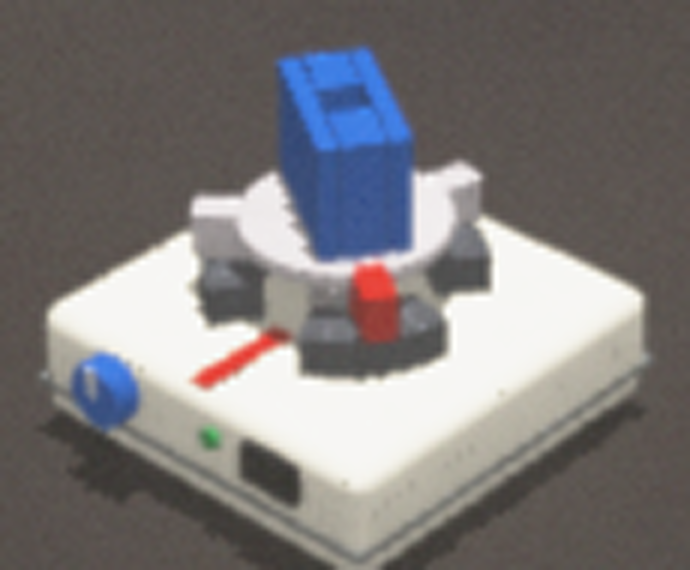

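```bash
python3 - <<'E'
from h import *
f=np.load("pics/top0.npz");K=f['intrinsics'];T=f['world_from_camera']
P=lambda c,z:ray(K,T,np.array([[295,195]])+np.atleast_2d(c)/6-.4,z)
print("spindle",P([268,213],92))
c=P([[305,35],[443,297],[172,432],[40,160]],40);print(c.round(1),c.mean(0),np.linalg.norm(np.diff(c,axis=0),axis=1))
r=P([[281,303],[312,360]],42);ax=P([268,213],92)[0]
print("line",r.round(1)); d=r[1]-r[0];print("line dir",np.degrees(np.arctan2(d[1],d[0])), "from axis",[np.degrees(np.arctan2(*(q-ax)[1::-1])) for q in r])
t=P([350,238],69)[0];print("tab top",t,np.linalg.norm((t-ax)[:2]),np.degrees(np.arctan2(*(t-ax)[1::-1])))
b=P([[208,172],[347,194]],105);d=b[1]-b[0];print("bar edge",np.linalg.norm(d),np.degrees(np.arctan2(d[1],d[0])))
f=np.load("pics/side0.npz");K=f['intrinsics'];T=f['world_from_camera']
Q=lambda c,z:ray(K,T,np.array([[215,220]])+np.atleast_2d(c)/6-.4,z)
b=Q([[278,62],[370,48],[412,135],[322,150]],105);print("side bar",b.round(1),b.mean(0))
for i in(0,1):
  d=b[3-i]-b[i];print(np.linalg.norm(d),np.degrees(np.arctan2(d[1],d[0])))
r=Q([[205,380],[278,338]],42);print("line",r.round(1));d=r[0]-r[1];print(np.degrees(np.arctan2(d[1],d[0])))
t=Q([[375,275]],68);print("tab",t)
E
```

```text
spindle [[ 470.17188179 -139.80531614   92.        ]]
[[ 546.3 -166.2   40. ]
 [ 442.2 -215.8   40. ]
 [ 391.2 -108.8   40. ]
 [ 497.2  -60.1   40. ]] [ 469.2226623  -137.71481342   40.        ] [115.28673883 118.51757184 116.70711618]
line [[ 440.3 -152.3   42. ]
 [ 418.2 -163.5   42. ]]
line dir -153.1775166498671 from axis [np.float64(-157.27731248865737), np.float64(-155.50324300481287)]
tab top [ 462.82724073 -174.47473403   69.        ] 35.43885282702925 -101.96114260591965
bar edge 50.944209764746205 -99.55737619150601
side bar [[ 459.7 -113.8  105. ]
 [ 485.6 -116.3  105. ]
 [ 477.6 -164.   105. ]
 [ 453.3 -162.   105. ]] [ 469.06740806 -139.05016913  105.        ]
48.579693423455836 -97.56827097303558
48.39451674202231 -99.55820321114774
line [[ 419.9 -160.6   42. ]
 [ 444.6 -149.8   42. ]]
-156.36851248770463
tab [[ 465.10305645 -168.63089462   68.        ]]
```

```bash
cat >> h.py <<'E'
from scipy.spatial.transform import Rotation as R
def go(target, jawdeg, s):
    """shift/turn numbers (already scaled) to put TCP at target, tool x down, tool z along jawdeg"""
    r=R.from_quat(s['ee_rot'],scalar_first=True); M=r.as_matrix()
    a=np.radians(jawdeg); z=np.array([np.cos(a),np.sin(a),0]);x=np.array([0,0,-1.]);y=np.cross(z,x)
    G=R.from_matrix(np.c_[x,y,z])
    print("jaw now",np.degrees(np.arctan2(M[1,2],M[0,2])),"x",M[:,0].round(3),"pos",s['eef_pos'].round(1),"F",s['force'].round(1),"grip",s['grip_width'],"q",s['joints'].round(2),"t",s['time_s'])
    print("lin",(M.T@(np.array(target)-s['eef_pos'])/300).round(3),"rot",((r.inv()*G).as_rotvec()/.5).round(3))
E
python3 - <<'E'
from h import *; from rig import *
s=sense()
for j in(170.5,-9.5): go((469.5,-139,165),j,s)
E
```

```text
jaw now -75.8010364676286 x [-0.     0.001 -1.   ] pos [ 128.7 -508.7  230.8] F [-0.3 -0.7 -0.1] grip 1.0024938875658018 q [-1.55  0.31  1.5  -0.    1.33 -0.22] t 0.1
lin [ 0.221  1.403 -0.916] rot [ 3.969e+00 -2.000e-03  2.000e-03]
jaw now -75.8010364676286 x [-0.     0.001 -1.   ] pos [ 128.7 -508.7  230.8] F [-0.3 -0.7 -0.1] grip 1.0024938875658018 q [-1.55  0.31  1.5  -0.    1.33 -0.22] t 0.1
lin [ 0.221  1.403 -0.916] rot [-2.314e+00 -2.000e-03 -2.000e-03]
```

```bash
python3 -m jog '[{"linear":[0,0.1,-0.07],"rotation":[-0.2,0,0],"grip":85},{"linear":[0,0.2,-0.13],"rotation":[-0.4,0,0],"grip":85},{"linear":[0,0.3,-0.2],"rotation":[-0.5,0,0],"grip":85},{"linear":[0,0.4,-0.26],"rotation":[-0.6,0,0],"grip":85},{"linear":[0,0.5,-0.33],"rotation":[-0.7,0,0],"grip":85},{"linear":[0,0.6,-0.39],"rotation":[-0.8,0,0],"grip":85},{"linear":[0,0.7,-0.46],"rotation":[-0.9,0,0],"grip":85},{"linear":[0,0.8,-0.52],"rotation":[-1,0,0],"grip":85},{"linear":[0,0.8,-0.52],"rotation":[-1,0,0],"grip":85},{"linear":[0,0.8,-0.52],"rotation":[-1,0,0],"grip":85}]'
python3 - <<'E'
from h import *; from rig import *
go((469.5,-139,165),-9.5,sense())
E
```

```text
time_s: 0.93
eef_pos: [323.9, -297.6, 230.9]
ee_rot: [0.648, 0.282, 0.649, -0.282]
force: [-0.4, -1.3, 0.6]
grip_width: 1.001
jaw now -46.986014461019295 x [-0.     0.001 -1.   ] pos [ 323.9 -297.6  230.9] F [-0.4 -1.3  0.6] grip 1.0006418854527268 q [-1.01  0.12  1.73  0.    1.28 -0.19] t 0.9333
lin [ 0.22   0.716 -0.055] rot [-1.309 -0.002 -0.002]
```

```bash
python3 -m jog '[{"linear":[0.02,0.1,-0.01],"rotation":[-0.2,0,0],"grip":75},{"linear":[0.05,0.2,-0.02],"rotation":[-0.4,0,0],"grip":75},{"linear":[0.08,0.3,-0.03],"rotation":[-0.6,0,0],"grip":75},{"linear":[0.1,0.4,-0.03],"rotation":[-0.8,0,0],"grip":75},{"linear":[0.13,0.5,-0.04],"rotation":[-0.9,0,0],"grip":75},{"linear":[0.16,0.6,-0.05],"rotation":[-1,0,0],"grip":75},{"linear":[0.18,0.68,-0.055],"rotation":[-1,0,0],"grip":75},{"linear":[0.2,0.716,-0.055],"rotation":[-1,0,0],"grip":75},{"linear":[0.2,0.716,-0.055],"rotation":[-1,0,0],"grip":75},{"linear":[0.2,0.716,-0.055],"rotation":[-1,0,0],"grip":75}]'
python3 - <<'E'
from h import *; from rig import *
go((469.5,-139,140),-9.5,sense())
c=calibration("wrist");p,d=capture("wrist");np.savez("pics/w1.npz",p=p,d=d,**c);cv2.imwrite("pics/w1.png",p[:,:,::-1])
p,d=capture("side");cv2.imwrite("pics/s1.png",p[:,:,::-1])
E
```

```text
time_s: 1.77
eef_pos: [469.2, -139.9, 170.8]
ee_rot: [0.698, 0.113, 0.699, -0.113]
force: [-0.6, 0.5, 0.7]
grip_width: 0.876
jaw now -18.381877268117883 x [-0.001  0.001 -1.   ] pos [ 469.2 -139.9  170.8] F [-0.6  0.5  0.7] grip 0.875778106467144 q [-0.53  0.29  1.69  0.    1.16 -0.21] t 1.7667
lin [0.103 0.003 0.   ] rot [-0.31  -0.003 -0.002]
```

View pics/w1.png

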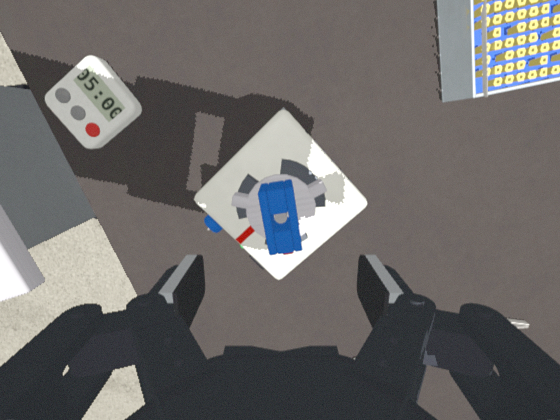

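View pics/s1.png

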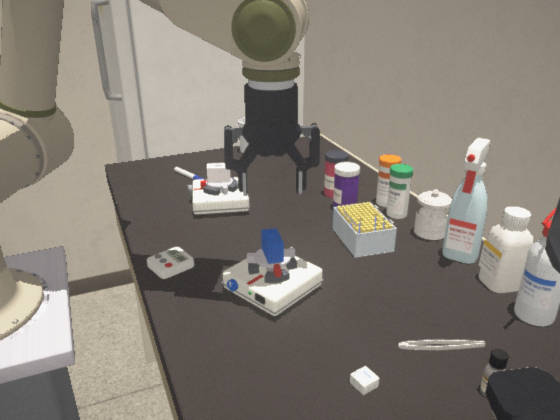

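The wrist view has the bar top at about (259–302, 181–254), between the open fingers. I cross-check its position from this view.

```bash
python3 - <<'E'
from h import *
f=np.load("pics/w1.npz");p=f['p'];K=f['intrinsics'];T=f['world_from_camera']
cv2.imwrite("pics/w1c.png",cv2.resize(p[160:285,195:355,::-1],None,fx=4.8,fy=4.8,interpolation=cv2.INTER_CUBIC))
h=cv2.cvtColor(p,cv2.COLOR_RGB2HSV)
blue=((abs(h[...,0].astype(int)-112)<12)&(h[...,1]>120)).astype(np.uint8); blue[:,:230]=0;blue[:,340:]=0
k,l,st,ce=cv2.connectedComponentsWithStats(blue)
dm=(f['d']>0)&(blue>0); ys,xs=np.nonzero(dm)
d=f['d'][ys,xs]
pc=np.c_[(xs-K[0,2])/K[0,0]*d,-(ys-K[1,2])/K[1,1]*d,-d]@T[:3,:3].T+T[:3,3]
print(np.percentile(pc[:,2],[5,50,95]))
top=pc[(pc[:,2]>101)&(pc[:,2]<110)]
rc=cv2.minAreaRect(top[:,:2].astype(np.float32));print(rc,len(top))
E
```

```text
[ 86.81888571 104.17990873 105.38942452]
((468.92559814453125, -137.94964599609375), (49.98463821411133, 25.33709716796875), 80.51842498779297) 1923
```

View pics/w1c.png

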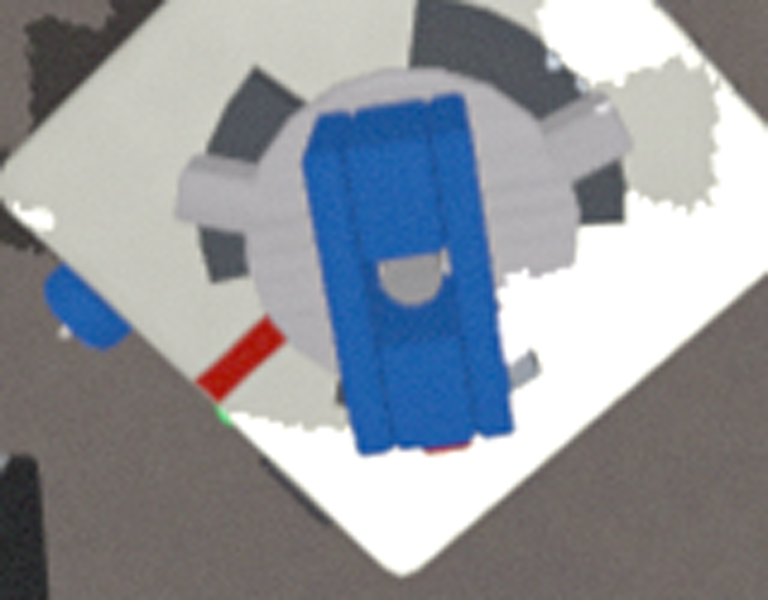

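```bash
python3 - <<'E'
from h import *; from rig import *
f=np.load("pics/w1.npz");K=f['intrinsics'];T=f['world_from_camera']
P=lambda c,z:ray(K,T,np.array([[195,160]])+np.atleast_2d(c)/4.8-.4,z)
r=P([[278,328],[208,392]],42);print(r);a=np.array([469,-138.2,42])
print([np.degrees(np.arctan2(*(q-a)[1::-1])) for q in r])
go((469,-138.4,76),-9.5,sense())
E
```

```text
[[ 435.59311663 -154.24647213   42.        ]
 [ 417.62235172 -162.59395503   42.        ]]
[np.float64(-154.34342866056622), np.float64(-154.6017709278005)]
jaw now -18.446673520570737 x [-0.     0.001 -1.   ] pos [ 469.1 -140.3  171.4] F [-0.6 -0.4  0.5] grip 0.8769734650283085 q [-0.53  0.29  1.69  0.    1.16 -0.21] t 1.8667
lin [ 0.318  0.006 -0.002] rot [-0.312 -0.001 -0.002]
```

```bash
python3 -m jog '[{"linear":[0,0.006,-0.002],"rotation":[-0.16,0,0],"grip":70},{"linear":[0.05,0.006,-0.002],"rotation":[-0.312,0,0],"grip":70},{"linear":[0.1,0.006,-0.002],"rotation":[-0.312,0,0],"grip":70},{"linear":[0.15,0.006,-0.002],"rotation":[-0.312,0,0],"grip":70},{"linear":[0.2,0.006,-0.002],"rotation":[-0.312,0,0],"grip":70},{"linear":[0.25,0.006,-0.002],"rotation":[-0.312,0,0],"grip":70},{"linear":[0.29,0.006,-0.002],"rotation":[-0.312,0,0],"grip":70},{"linear":[0.318,0.006,-0.002],"rotation":[-0.312,0,0],"grip":70},{"linear":[0.318,0.006,-0.002],"rotation":[-0.312,0,0],"grip":70},{"linear":[0.318,0.006,-0.002],"rotation":[-0.312,0,0],"grip":70}]'
python3 - <<'E'
from h import *; from rig import *
go((469,-138.4,76),-9.5,sense())
p,d=capture("side");cv2.imwrite("pics/s2.png",cv2.resize(p[150:320,180:370,::-1],None,fx=3,fy=3))
E
```

```text
time_s: 2.7
eef_pos: [469.0, -139.0, 76.4]
ee_rot: [0.705, 0.059, 0.705, -0.059]
force: [-0.9, -0.2, 1.1]
grip_width: 0.82
jaw now -9.568106248914786 x [ 0.     0.001 -1.   ] pos [ 469.  -139.    76.4] F [-0.9 -0.2  1.1] grip 0.8198482468380588 q [-0.53  0.42  1.79  0.    0.93 -0.36] t 2.7
lin [ 0.001  0.002 -0.   ] rot [-0.002 -0.    -0.001]
```

View pics/s2.png

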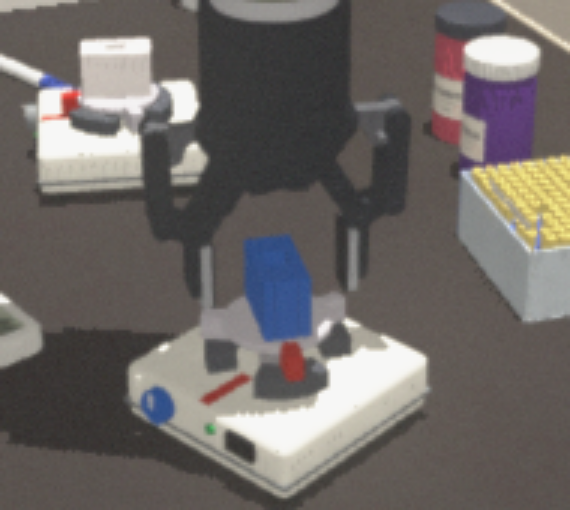

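The fingers straddle the bar at (280,285) with clearance on both sides. Close gently.

```bash
python3 -m jog '[{"linear":[0,0.002,0],"rotation":[0,0,0],"grip":40},{"linear":[0,0.002,0],"rotation":[0,0,0],"grip":30},{"linear":[0,0.002,0],"rotation":[0,0,0],"grip":20},{"linear":[0,0.002,0],"rotation":[0,0,0],"grip":20},{"linear":[0,0.002,0],"rotation":[0,0,0],"grip":20},{"linear":[0,0.002,0],"rotation":[0,0,0],"grip":20},{"linear":[0,0.002,0],"rotation":[0,0,0],"grip":20},{"linear":[0,0.002,0],"rotation":[0,0,0],"grip":20},{"linear":[0,0.002,0],"rotation":[0,0,0],"grip":20},{"linear":[0,0.002,0],"rotation":[0,0,0],"grip":20}]' 30
```

```text
time_s: 3.58
eef_pos: [469.5, -138.5, 77.2]
ee_rot: [0.705, 0.059, 0.704, -0.059]
force: [-0.8, -0.3, 5.6]
grip_width: 0.3
```

Gripped (0.30 × 85 ≈ 25.6 mm, against a 26 mm bar). Now I turn it clockwise by 28.6°.

```bash
python3 -m jog '[{"linear":[0,0,0],"rotation":[0.12,0,0],"grip":20},{"linear":[0,0,0],"rotation":[0.24,0,0],"grip":20},{"linear":[0,0,0],"rotation":[0.36,0,0],"grip":20},{"linear":[0,0,0],"rotation":[0.48,0,0],"grip":20},{"linear":[0,0,0],"rotation":[0.6,0,0],"grip":20},{"linear":[0,0,0],"rotation":[0.72,0,0],"grip":20},{"linear":[0,0,0],"rotation":[0.84,0,0],"grip":20},{"linear":[0,0,0],"rotation":[0.96,0,0],"grip":20},{"linear":[0,0,0],"rotation":[1,0,0],"grip":20},{"linear":[0,0,0],"rotation":[1,0,0],"grip":20}]'
python3 - <<'E'
from h import *; from rig import *
go((469,-138.4,77),-65,sense()); print(sense()['wrist_torque'])
p,d=capture("side");cv2.imwrite("pics/s3.png",cv2.resize(p[150:320,180:370,::-1],None,fx=3,fy=3))
E
```

```text
time_s: 4.42
eef_pos: [469.6, -138.5, 77.2]
ee_rot: [0.669, 0.231, 0.668, -0.231]
force: [-0.7, -0.6, 0.1]
grip_width: 0.302
jaw now -38.179103418460606 x [ 0.001 -0.    -1.   ] pos [ 469.6 -138.5   77.2] F [-0.7 -0.6  0.1] grip 0.30182847384451317 q [-0.53  0.42  1.79  0.    0.93  0.14] t 4.4167
lin [ 0.001 -0.001 -0.002] rot [ 0.936  0.002 -0.002]
[-0.08009918  0.07327377 -0.03832426]
```

View pics/s3.png

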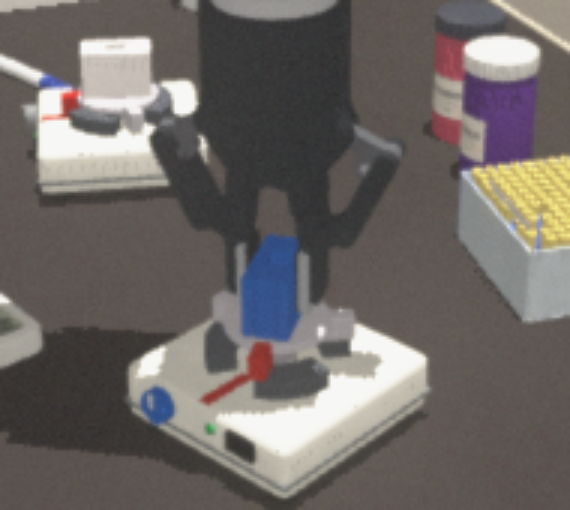

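The red tab (260,360) moved towards the line, with little reaction torque. Turning the remaining 27°.

```bash
python3 -m jog '[{"linear":[0,0,0],"rotation":[0.12,0,0],"grip":20},{"linear":[0,0,0],"rotation":[0.24,0,0],"grip":20},{"linear":[0,0,0],"rotation":[0.36,0,0],"grip":20},{"linear":[0,0,0],"rotation":[0.48,0,0],"grip":20},{"linear":[0,0,0],"rotation":[0.6,0,0],"grip":20},{"linear":[0,0,0],"rotation":[0.72,0,0],"grip":20},{"linear":[0,0,0],"rotation":[0.84,0,0],"grip":20},{"linear":[0,0,0],"rotation":[0.936,0,0],"grip":20},{"linear":[0,0,0],"rotation":[0.936,0,0],"grip":20},{"linear":[0,0,0],"rotation":[0.936,0,0],"grip":20}]'
python3 - <<'E'
from h import *; from rig import *
go((469,-138.4,77),-65,sense()); print(sense()['wrist_torque'])
p,d=capture("side");cv2.imwrite("pics/s4.png",cv2.resize(p[150:320,180:370,::-1],None,fx=3,fy=3))
E
```

```text
time_s: 5.3
eef_pos: [469.4, -138.4, 77.0]
ee_rot: [0.597, 0.379, 0.597, -0.379]
force: [0.8, 0.2, -1.6]
grip_width: 0.298
jaw now -64.78923309919006 x [ 0.001  0.    -1.   ] pos [ 469.4 -138.4   77. ] F [ 0.8  0.2 -1.6] grip 0.298436643487401 q [-0.53  0.42  1.79  0.    0.93  0.6 ] t 5.3
lin [ 0.    -0.001 -0.   ] rot [ 0.007  0.001 -0.002]
[-0.02543898  0.02027621 -0.03266303]
```

View pics/s4.png

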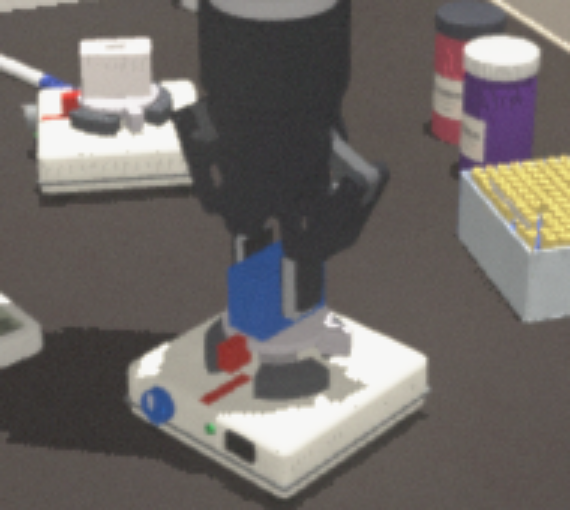

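The tab's outer face at (233,353) lies above the middle of the line (228,388), as its height requires. The force has also changed to −1.6 N, the rotor's weight, so it now hangs free. Releasing.

```bash
python3 -m jog '[{"linear":[0,0,0],"rotation":[0,0,0],"grip":30},{"linear":[0,0,0],"rotation":[0,0,0],"grip":35},{"linear":[0,0,0],"rotation":[0,0,0],"grip":45},{"linear":[0,0,0],"rotation":[0,0,0],"grip":55},{"linear":[0,0,0],"rotation":[0,0,0],"grip":65},{"linear":[0,0,0],"rotation":[0,0,0],"grip":70},{"linear":[0,0,0],"rotation":[0,0,0],"grip":70},{"linear":[0,0,0],"rotation":[0,0,0],"grip":70}]'
python3 - <<'E'
from h import *; from rig import *
go((469,-138.4,77),-65,sense())
p,d=capture("side");cv2.imwrite("pics/s5.png",cv2.resize(p[150:320,180:370,::-1],None,fx=3,fy=3))
E
```

```text
time_s: 6.02
eef_pos: [469.5, -138.4, 77.1]
ee_rot: [0.597, 0.379, 0.597, -0.379]
force: [0.2, -0.1, 0.1]
grip_width: 0.815
jaw now -64.79557306709839 x [ 0.001  0.    -1.   ] pos [ 469.5 -138.4   77.1] F [ 0.2 -0.1  0.1] grip 0.8145335458557023 q [-0.53  0.42  1.79  0.    0.93  0.6 ] t 6.0167
lin [ 0.    -0.001 -0.001] rot [ 0.007  0.001 -0.002]
```

View pics/s5.png

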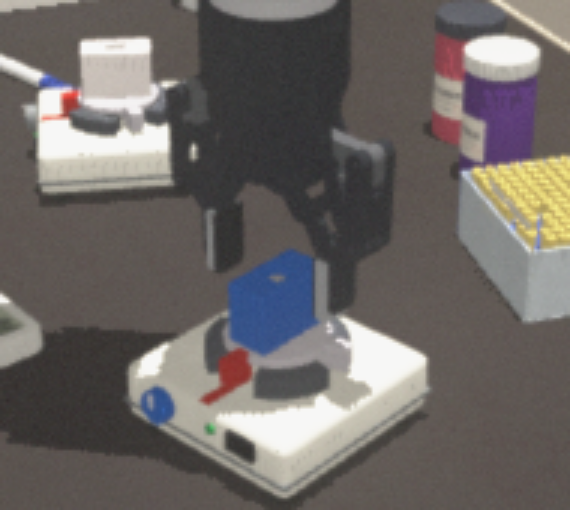

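The rotor has dropped: the red tab (235,368) now sits in the keyway over the red line. Next I retreat straight up.

```bash
python3 -m jog '[{"linear":[-0.04,0,0],"rotation":[0,0,0],"grip":70},{"linear":[-0.1,0,0],"rotation":[0,0,0],"grip":70},{"linear":[-0.16,0,0],"rotation":[0,0,0],"grip":70},{"linear":[-0.22,0,0],"rotation":[0,0,0],"grip":70},{"linear":[-0.28,0,0],"rotation":[0,0,0],"grip":70},{"linear":[-0.34,0,0],"rotation":[0,0,0],"grip":70},{"linear":[-0.34,0,0],"rotation":[0,0,0],"grip":70},{"linear":[-0.34,0,0],"rotation":[0,0,0],"grip":70},{"linear":[-0.34,0,0],"rotation":[0,0,0],"grip":70}]'
python3 - <<'E'
from h import *; from rig import *
T=calibration("wrist");p,f=capture("wrist");K=T['intrinsics'];T=T['world_from_camera'];cv2.imwrite("pics/w6.png",p[:,:,::-1])
h=cv2.cvtColor(p,cv2.COLOR_RGB2HSV)
b=((abs(h[...,0].astype(int)-112)<12)&(h[...,1]>120)&(f>0)); ys,xs=np.nonzero(b); d=f[ys,xs]
pc=np.c_[(xs-K[0,2])/K[0,0]*d,-(ys-K[1,2])/K[1,1]*d,-d]@T[:3,:3].T+T[:3,3]
pc=pc[np.hypot(*(pc[:,:2]-[469,-138]).T)<45]
print(np.percentile(pc[:,2],[5,50,90]))
t=pc[pc[:,2]>92];print(len(t),t[:,2].std(),cv2.minAreaRect(t[:,:2].astype(np.float32)))
A=np.c_[t[:,:2]-t[:,:2].mean(0),np.ones(len(t))];print("tilt",np.linalg.lstsq(A,t[:,2],rcond=None)[0])
p,_=capture("side");cv2.imwrite("pics/s6.png",p[:,:,::-1])
E
```

```text
time_s: 6.82
eef_pos: [469.0, -138.2, 178.2]
ee_rot: [0.597, 0.379, 0.597, -0.379]
force: [-0.7, 0.1, 0.0]
grip_width: 0.821
[78.37218509 95.20592403 96.09551159]
1701 0.7450694276669018 ((469.5248718261719, -137.861083984375), (49.61859130859375, 25.021347045898438), 26.06151580810547)
tilt [-7.82557779e-04  9.84582357e-04  9.52831300e+01]
```

View pics/w6.png

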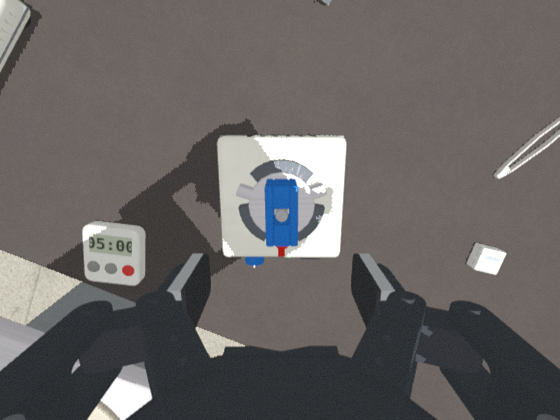

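View pics/s6.png

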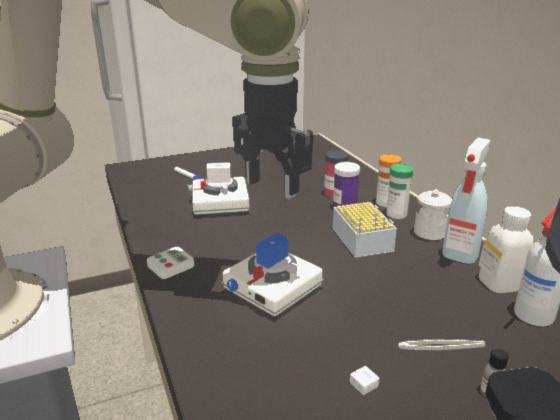

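The views show the rotor level and home, with the tab on the line at wrist pixel (282,250). The white rotor is unchanged at side pixel (219,185).

```bash
python3 -c "
from rig import *
print(finish_job())"
```

```text
the job is handed in; nothing more can be done
None
```

I gripped the blue rotor's bar at 30 N, turned it about 55° clockwise on its spindle without lifting it, and let go. It dropped home, and I backed the gripper straight up and handed the job in at about 7 s of the 32 s allowed.

The last checks, from the wrist and side views:
- **Height:** the bar top is at about z 95.3 mm. Home would be 96 mm; it was about 104–105 mm before. That puts the rotor's origin about 53 mm above the spinner's, inside the 50–57 mm range.
- **Angle:** the bar lies at about −154° and the red line at about −154.5°.
- **Position and tilt:** the bar is centred within about 1 mm of where it was before the turn. Tilt is about 0.001 rad.
- **White rotor and gripper:** the white rotor looks unmoved in the side view, which I judged by eye and did not measure. The gripper is about 80 mm clear above the rotor, and the wrist force is near zero.

No check failed. The angle estimates for the red line ranged from −153° to −157° between views, well inside the tolerance.

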